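Start the pressure screw of a circuit-board test jig

TASK

Start the orange square-headed pressure screw in the threaded boss of the test jig without crossing its thread: it stands loose on the first thread, so turn it backward (anticlockwise from above) until it drops by one thread, then turn it forward (clockwise) one full turn and stop. Finish while still holding the screw's head in a closed grip, keeping it still, and leave the jar, the screwdriver and the spare module where they are.

Things in the scene. Friction and masses are not known exactly. Their poses are not given: they have to be found in the camera images.
- jig: fixed test jig: aluminium base plate 170 x 210 mm (x, y), 12 mm thick, with a green circuit board; over it a teal bridge bar (40 mm in x, 192 mm in y, top 68 mm above the bench) carries an upright aluminium boss, 52 mm in diameter. Origin: centre of the underside, on the bench, below the screw's axis; z up; yaw within 0.5 rad
- boss_top (a point): centre of the boss's top face, on the screw's axis, 76 mm above the bench; the nearest thing under the fingers
- knob: head of the pressure screw: orange block 30 x 30 mm (edges rounded 3 mm), 32 mm tall, black mark on its top towards its x. Origin: centre of its underside, 30 mm above the boss's top less joint depth; z up, x and y square to its flat sides. Below it a 33 mm thick shank with red and white bands, each 8 mm tall (one thread pitch), goes into the boss
- knob_mid (a point): middle of the head, 16 mm above its underside; turns with it. The screw (0.2 to 0.3 kg) rises and falls freely by its own weight: fingers that cage the head with 2 to 5 mm of play turn it and let it drop; fingers that clamp it hold it up, and it then drops only when let go or lowered
- turn (a joint): turning angle of the screw in rad, growing clockwise seen from above (forward), counting whole turns; within 0.5 of 0 at the start. The thread drop lies 0.8 to 2.8 rad backward of the start, unknown beforehand, different every time. It turns very easily
- depth (a joint): how far the screw is down, in m: 0.001 to 0.0032 at the start (loose on the first thread). Falls to 0 as it is turned backward (the screw climbs), jumps to 0.008 at the thread drop, then grows 0.008 per forward turn (right-hand thread, axial play 2.5 mm): 0.016 after one turn. Stops at -0.002 and 0.021
- jar: bystander: small glass jar with a green lid, 60 mm in diameter, 75 mm tall, standing on the bench beside the jig; origin at the centre of its underside
- driver: bystander: screwdriver with a grey handle, 190 mm long, lying on the bench on the other side of the jig; origin on the bench under its middle, x along it
- module: bystander: spare plug-in board with a teal front, about 115 x 74 mm, 26 mm tall, lying on the bench beyond the jig; origin at the centre of its underside

How it is judged:
By the outcome, as a careful person would: the job done as asked, in the order asked, and still so for the second after the job is handed in, while the arm keeps its last pose, push and grip.
It also fails if it takes over 70 s, if anything falls off the work surface, if the arm or the gripper's body presses on something with over 40 N, if the wrist force passes 120 N, or if a joint passes its speed limit or range.

ROBOT

A 6-joint arm with a two-finger parallel gripper is mounted at the origin on the work surface. World frame = base frame: x ahead of the robot, y to its left, z up, the work surface at z = 0. Lengths are in m, angles in rad, forces in N, time in s.
With the tool pointing down it reaches from about 0.4 to 0.925 m from the base axis. Payload 3.4 kg.
Tool frame: the origin (TCP) lies midway between the tips of the shut fingers; the grasp point (between the pads) lies 19 mm behind it (bot.grip_point_offset is the distance from the TCP to the grasp point, in m); y points along the fingers, z is the direction in which the jaws open and shut, and the axes are right-handed (so a half turn about y gives the same grasp; the last joint's range is limited). The gripper opens to 85 mm and grips with 20 to 120 N. Pads are 22 mm wide; open, the fingers measure 114 mm over their backs; the gripper's body (76 mm by 85 mm) begins 54 mm behind the grasp point. The pads swing forward as they close: fully open they stand 13 mm farther back than shut.
Start: joints at [-1.183, 0.307, 1.506, -0, 1.328, -0.073], TCP at [0.256, -0.515, 0.231] pointing down, gripper open.
Joint ranges: [-3.12, 3.12], [-1.05, 2.28], [0.14, 2.33], [-1.42, 4.57], [0.1, 2.73], [-2.68, 2.68]. Speed limits (rad/s): [2.57, 2.57, 3.14, 3.14, 3.14, 3.14].

INTERFACE

Orientations are given as a rotation vector (axis times angle).
In Python, from plant import bot gives the robot as it stands. The module is installed in compiled form; this text tells all that it offers.
- The arm moves only by the tool apply_moves, never from a script. Its arguments are lists of equal length, an entry for each row: "translation": the shift along the world's x, y, z in m, a list of three; "rot": the turn, a rotation vector about the world's x, y, z in degrees, a list of three; "jaw": the closure, from 0 (fully open) to 1 (shut). In form: {"translation": [[dx, dy, dz], ...], "rot": [[rx, ry, rz], ...], "jaw": [jaw, ...]}. A call has 1 to 12 rows; each row is the pose to reach, as a shift and turn from the pose measured when the call began; what a row does not reach only later rows make up. A row lasts 1/12 s, in which the tool goes at most 41.7 mm and 7.16 degrees, less where a joint would pass 70% of its speed; a pose out of reach is approached as far as the arm can. A call with a gripper value outside its range is refused whole. The fingers move at their own pace and stop on an object; "newtons" is the grip in N (left out, the last holds). Time passes only in rows, so rows that repeat a pose let the fingers close. It gives the time, the measured TCP pose, the force and the opening at its end, in the units of the state.
- bot.read_state(): the state, without advancing time (a new reading comes with each control period).
- bot.grab_frame(name): name is "side" or "top" or "wrist"; returns (picture, depth): 420x560x3 uint8, blue, green, red; 420x560 float32, m along the optical axis (not along the pixel's ray), 0 where there is no reading.
- bot.get_calibration(name): a dict with "fov_y" (degrees; the focal length in pixels is half the picture's height over the tangent of half this angle, whatever the lens; pixels are square), "cx", "cy" (the principal point, pixels), "k1" (the pictures are not rectified: a ray, as slopes to the right and down, at radius r is drawn at 1 + k1 r^2 times it, then the intrinsics apply), "T" (4x4, takes a point from camera to world coordinates). Camera axes: x right, y down, z forward; pixel columns grow to the right and rows downward; lengths in m; the calibration is good to about 2 mm. A picture is of the moment at which its call begins: read the wrist's pose just before it. get_calibration takes no time and is no camera call; for the wrist camera it gives the pose at the moment of the call.
- bot.hand_in(): hands the job in, once; it reports no verdict.
The state is a dict: "clock": time; "qpos": joint angles; "dq": joint speeds; "joint_efforts": joint torques, N m; "tool_pos": TCP position; "tcp_rot": TCP orientation; "force": force on the tool from outside, world axes, zero at the start; "wrist_torque": the same for the moment, N m; "gripper_width": finger opening in m.
Only numpy, scipy, OpenCV 4.12 (cv2) and the standard library are available. Lean on these libraries where they do the work, as an engineer would, in place of code of your own. Each camera call takes 0.05 s, during which the arm holds its last target.

## Working session

There is one attempt and no reset: what is moved stays moved. The work goes in short steps, Python scripts to look and compute and a tool call to move; the robot and the scene stay as the last step left them, time stands still between calls to the robot, and variables do not carry over. Pictures are saved under pics/ and viewed, and the job is handed in when it is done.

Besides the shell and the picture viewer there is one more tool, called after "Request:" as name(argument=value, ...) on one line, values as JSON. apply_moves: Moves the arm, as the interface text tells. Its arguments: {"type":"object","properties":{"translation":{"type":"array"},"rot":{"type":"array"},"jaw":{"type":"array"},"newtons":{"type":"number"}},"required":["translation","rot","jaw"]}

```bash
mkdir -p pics; cat > h.py <<'E'
import numpy as np,cv2
from plant import bot
from scipy.spatial.transform import Rotation as R
def intr(c,h=420):
    f=h/2/np.tan(np.radians(c["fov_y"])/2); return f,np.array([[f,0,c["cx"]],[0,f,c["cy"]],[0,0,1.]]),np.array([c["k1"],0,0,0])
def rays(c,px):
    f,K,D=intr(c); p=cv2.undistortPoints(np.array(px,float).reshape(-1,1,2),K,D).reshape(-1,2)
    d=np.c_[p,np.ones(len(p))]; T=np.array(c["T"]); return T[:3,3],d@T[:3,:3].T
def onplane(c,px,z):
    o,d=rays(c,px); return o+d*((z-o[2])/d[:,2])[:,None]
E
python3 - <<'E'
from h import *
s=bot.read_state();print(s)
for n in("side","top","wrist"):
    c=bot.get_calibration(n); im,d=bot.grab_frame(n); cv2.imwrite(f"pics/{n}0.png",im); np.save(f"{n}0.npy",d)
    print(n,{k:np.round(v,4) for k,v in c.items()})
print(bot.grip_point_offset)
E
```

```text
{'clock': 0.0, 'qpos': array([-1.18252421e+00,  3.07526799e-01,  1.50767851e+00,  2.26968583e-06,
        1.32839832e+00, -7.35335161e-02]), 'dq': array([-1.66988772e-03, -4.13408589e-04,  2.12073503e-03,  5.68749407e-05,
        8.13412560e-04,  1.81894500e-03]), 'joint_efforts': array([-7.09343603e-04, -4.57550347e+01, -2.51916486e+01, -3.39030494e-04,
        1.31968036e-02, -1.08845813e-05]), 'tool_pos': array([ 0.25589493, -0.51413565,  0.23040557]), 'tcp_rot': array([-0.46221587,  1.96673749, -1.96272819]), 'force': array([ 0.90153413, -0.24819725, -0.19030317]), 'wrist_torque': array([0.00617925, 0.00196108, 0.04519647]), 'gripper_width': 0.08564254444301643}
side {'fov_y': np.float64(47.219), 'cx': np.float64(280.2915), 'cy': np.float64(213.7434), 'k1': np.float64(-0.1282), 'T': array([[-0.9716, -0.1399,  0.191 ,  0.4414],
       [-0.2368,  0.5603, -0.7938,  0.7195],
       [ 0.004 , -0.8164, -0.5775,  0.5953],
       [ 0.    ,  0.    ,  0.    ,  1.    ]])}
top {'fov_y': np.float64(51.4609), 'cx': np.float64(267.2558), 'cy': np.float64(212.3628), 'k1': np.float64(-0.0081), 'T': array([[ 4.800e-03, -9.885e-01,  1.510e-01,  4.855e-01],
       [-1.000e+00, -4.900e-03, -6.000e-04,  2.910e-02],
       [ 1.300e-03, -1.510e-01, -9.885e-01,  9.170e-01],
       [ 0.000e+00,  0.000e+00,  0.000e+00,  1.000e+00]])}
wrist {'fov_y': np.float64(61.61), 'cx': np.float64(281.3935), 'cy': np.float64(206.4031), 'k1': np.float64(-0.0063), 'T': array([[ 0.4461, -0.8515, -0.2755,  0.3279],
       [-0.895 , -0.425 , -0.1355, -0.4798],
       [-0.0017,  0.307 , -0.9517,  0.3746],
       [ 0.    ,  0.    ,  0.    ,  1.    ]])}
0.0187
```

View pics/side0.png

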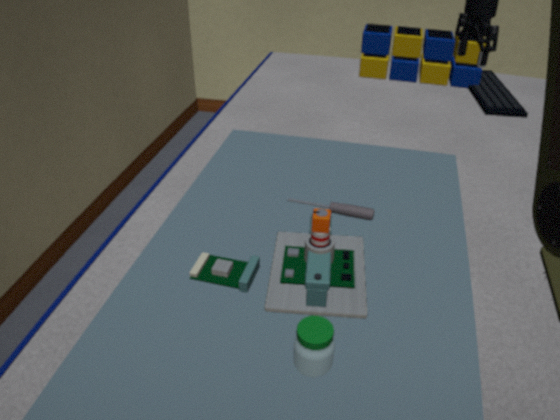

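View pics/top0.png

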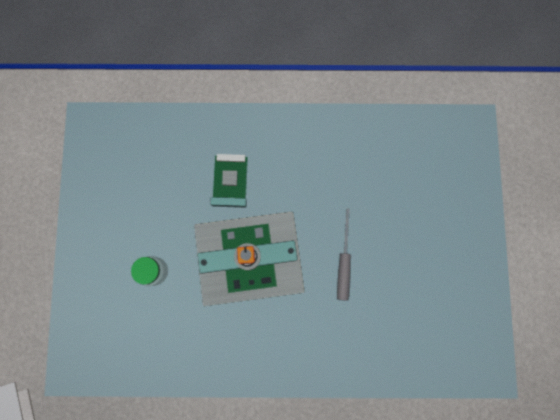

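The side view shows the orange head at about (321,221), the jar at (315,345) and the driver at (350,210). In the top view the head is at (246,255) with the mark and the bar visible, the jar is at (146,270), the driver is around (345,270) and the module is at (229,180). Next I'll measure them.

```bash
cat >> h.py <<'E'
def orange(im):
    h=cv2.cvtColor(im,cv2.COLOR_BGR2HSV); return cv2.inRange(h,(5,150,110),(18,255,255))
def pts(c,d,mask):
    v,u=np.nonzero((mask>0)&(d>0)); o,r=rays(c,np.c_[u,v]); return o+r*d[v,u][:,None]
E
python3 - <<'E'
from h import *
for n in("top","side"):
    c=bot.get_calibration(n); im=cv2.imread(f"pics/{n}0.png"); d=np.load(f"{n}0.npy")
    m=orange(im); v,u=np.nonzero(m); print(n,len(u),u.min(),u.max(),v.min(),v.max())
    P=pts(c,d,m); print(np.percentile(P,[2,25,50,75,98],axis=0).round(4)); 
    t=P[P[:,2]>0.132]; print(len(t),t.mean(0) if len(t) else '')
    u0,u1,v0,v1=max(u.min()-25,0),u.max()+25,v.min()-25,v.max()+40
    cv2.imwrite(f"pics/{n}0z.png",cv2.resize(im[v0:v1,u0:u1],None,fx=7,fy=7,interpolation=cv2.INTER_CUBIC)); print(u0,v0)
    if n=="top":
        hs=cv2.cvtColor(im,cv2.COLOR_BGR2HSV)
        # bar screws holes, jar lid
        m=cv2.inRange(hs,(50,150,60),(70,255,255)); k,l,st,ce=cv2.connectedComponentsWithStats(m)
        for i in range(1,k):
            if st[i,4]>60: print(st[i],ce[i],onplane(c,[ce[i]],0.075))
        print(onplane(c,[[204,262],[291,251]],0.068))
E
```

```text
top 138 238 254 247 263
[[0.5146 0.0532 0.1317]
 [0.5186 0.0572 0.1333]
 [0.5257 0.0647 0.1343]
 [0.5377 0.077  0.1352]
 [0.542  0.0808 0.1374]]
129 [0.52723854 0.06641549 0.13446926]
213 222
[132 258  26  25 530] [144.54339623 270.12830189] [[0.50088017 0.26325181 0.075     ]]
[[ 0.517232    0.15066679  0.068     ]
 [ 0.53934081 -0.01796936  0.068     ]]
side 294 312 330 209 232
[[0.5132 0.0601 0.1078]
 [0.5183 0.0807 0.1161]
 [0.5259 0.0821 0.1254]
 [0.5337 0.0833 0.134 ]
 [0.5399 0.0853 0.1368]]
93 [0.52560253 0.07644071 0.13520838]
287 184
```

View pics/top0z.png

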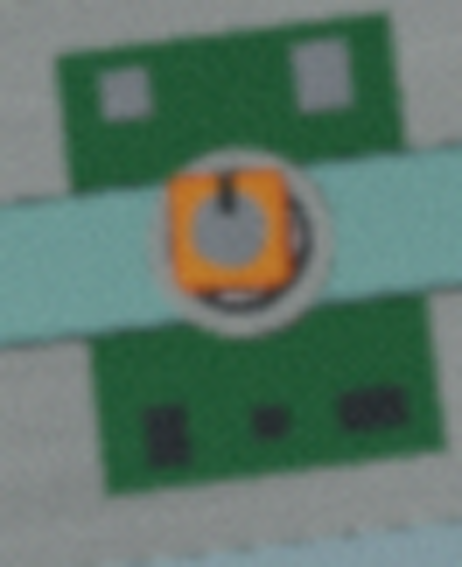

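View pics/side0z.png

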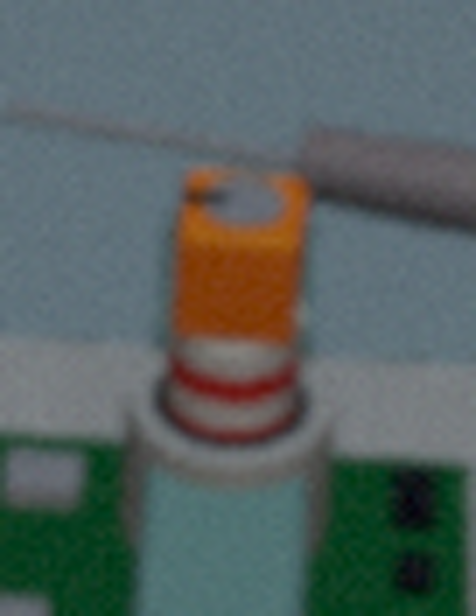

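View pics/wrist0.png

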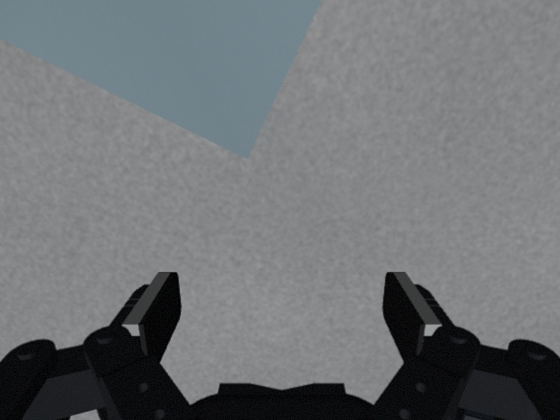

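```bash
cat > knob.py <<'E'
from h import *
def knob(im,c,ztop=0.1355):
    m=orange(im); m=cv2.morphologyEx(m,cv2.MORPH_CLOSE,np.ones((3,3),np.uint8))
    k,l,st,ce=cv2.connectedComponentsWithStats(m); i=1+np.argmax(st[1:,4])
    cs,_=cv2.findContours((l==i).astype(np.uint8),cv2.RETR_EXTERNAL,cv2.CHAIN_APPROX_NONE)
    b=cv2.boxPoints(cv2.minAreaRect(max(cs,key=cv2.contourArea))); P=onplane(c,b,ztop)
    e=P[1]-P[0]; return P.mean(0),np.degrees(np.arctan2(e[1],e[0]))%90,np.linalg.norm(np.diff(P,axis=0),axis=1)
E
python3 - <<'E'
from knob import *
c=bot.get_calibration("top"); im=cv2.imread("pics/top0.png")
print(knob(im,c))
d=np.load("top0.npy")
# axis from bar holes/boss circle; bar mask
hs=cv2.cvtColor(im,cv2.COLOR_BGR2HSV)
m=cv2.inRange(hs,(75,60,90),(95,200,255)); P=pts(c,d,m); q=P[(P[:,2]>0.05)]; print(len(q),np.median(q,0))
r=cv2.minAreaRect(q[:,:2].astype(np.float32)); print(r)
s=bot.read_state(); Rm=R.from_rotvec(s["tcp_rot"]).as_matrix(); print(Rm.round(3))
# mark
mk=cv2.inRange(im,(0,0,0),(60,60,60)); roi=np.zeros_like(mk); roi[244:262,238:255]=1; v,u=np.nonzero(mk*roi); print(list(zip(u,v)))
print(onplane(c,[[u.mean(),v.mean()]],.1355) if len(u) else'')
P=pts(c,d,np.full(d.shape,255,np.uint8)); 
for z in (0.068,0.076): 
    k=(np.hypot(P[:,0]-.528,P[:,1]-.066)<.026)&(abs(P[:,2]-z)<.004); print(z,k.sum(),np.median(P[k],0))
E
```

```text
(array([0.52756603, 0.06624601, 0.1355    ]), np.float64(0.28395198667999466), array([0.02868072, 0.02851379, 0.02852433]))
1402 [0.52776928 0.04824857 0.06718119]
((0.5222501754760742, 0.1228693351149559), (0.04860615357756615, 0.30055198073387146), 9.605342864990234)
[[-0.895 -0.001  0.446]
 [-0.446  0.001 -0.895]
 [-0.    -1.    -0.002]]
[(np.int64(245), np.int64(250))]
[[0.53644363 0.06814405 0.1355    ]]
0.068 19 [0.52162928 0.04600573 0.06801121]
0.076 242 [0.52310025 0.06119816 0.07549439]
```

Request:
apply_moves(translation=[[0.272, 0.58, 0], [0.272, 0.58, 0], [0.272, 0.58, 0], [0.272, 0.58, 0], [0.272, 0.58, 0], [0.272, 0.58, 0], [0.272, 0.58, 0], [0.272, 0.58, 0], [0.272, 0.58, 0], [0.272, 0.58, 0], [0.272, 0.58, 0], [0.272, 0.58, 0]], rot=[[0, 0, -22], [0, 0, -22], [0, 0, -22], [0, 0, -22], [0, 0, -22], [0, 0, -22], [0, 0, -22], [0, 0, -22], [0, 0, -22], [0, 0, -22], [0, 0, -22], [0, 0, -22]], jaw=[0, 0, 0, 0, 0, 0, 0, 0, 0, 0, 0, 0])

```text
clock: 1.15
tool_pos: [0.4674, -0.0621, 0.2307]
tcp_rot: [-0.085, 2.183, -2.18]
force: [1.3, -0.6, -0.1]
gripper_width: 0.0853
```

Request:
apply_moves(translation=[[0.06, 0.128, 0], [0.06, 0.128, 0], [0.06, 0.128, 0], [0.06, 0.128, 0], [0.06, 0.128, 0], [0.06, 0.128, 0], [0.06, 0.128, 0]], rot=[[0, 0, 0], [0, 0, 0], [0, 0, 0], [0, 0, 0], [0, 0, 0], [0, 0, 0], [0, 0, 0]], jaw=[0, 0, 0, 0, 0, 0, 0])

```text
clock: 1.73
tool_pos: [0.5265, 0.0653, 0.2303]
tcp_rot: [-0.087, 2.183, -2.182]
force: [0.6, 0.3, 1.0]
gripper_width: 0.0855
```

```bash
cat >> h.py <<'E'
def tool():
    s=bot.read_state(); M=R.from_rotvec(s["tcp_rot"]).as_matrix(); z=M[:,2]; y=M[:,1]
    print("t",round(s["clock"],2),"tcp",s["tool_pos"].round(4),"h",round(np.degrees(np.arctan2(z[1],z[0])),2),"y",y.round(3),"q6",round(np.degrees(s["qpos"][5]),1),"w",round(s["gripper_width"],4),"F",s["force"].round(1)); return s
E
python3 - <<'E'
from knob import *
tool()
c=bot.get_calibration("wrist"); im,d=bot.grab_frame("wrist"); cv2.imwrite("pics/w1.png",im); np.save("w1.npy",d)
print(knob(im,c))
P=pts(c,d,orange(im)); print(len(P),np.percentile(P,[2,50,98],axis=0).round(4))
E
```

```text
t 1.73 tcp [0.5265 0.0653 0.2303] h -85.52 y [-0.002  0.001 -1.   ] q6 88.0 w 0.0855 F [0.6 0.3 1. ]
(array([0.52965996, 0.06736732, 0.1355    ]), np.float64(4.5222623192171625), array([0.02798996, 0.02919208, 0.02901314]))
572 [[0.5148 0.0527 0.1345]
 [0.5227 0.0716 0.1365]
 [0.544  0.0816 0.138 ]]
```

View pics/w1.png

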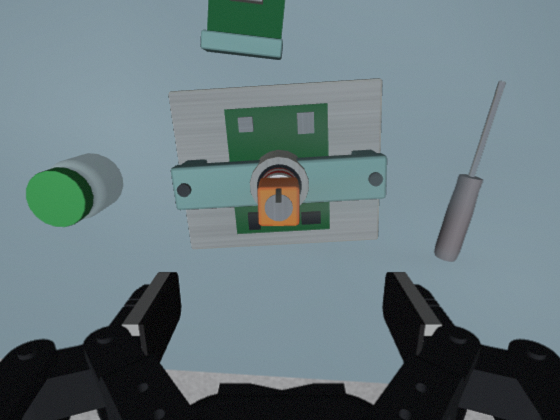

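The wrist view shows the head at about (278,201) with its mark pointing up (+x). Its yaw is 4.5°, and the jaws are already square to it. I'll descend over the head next and then cage it.

Request:
apply_moves(translation=[[0.002, 0.0017, -0.04], [0.002, 0.0017, -0.08], [0.002, 0.0017, -0.11], [0.002, 0.0017, -0.127], [0.002, 0.0017, -0.127], [0.002, 0.0017, -0.127], [0.002, 0.0017, -0.127], [0.002, 0.0017, -0.127]], rot=[[0, 0, 0], [0, 0, 0], [0, 0, 0], [0, 0, 0], [0, 0, 0], [0, 0, 0], [0, 0, 0], [0, 0, 0]], jaw=[0, 0, 0, 0, 0.4, 0.5, 0.5, 0.5], newtons=20)

```text
clock: 2.45
tool_pos: [0.53, 0.066, 0.1053]
tcp_rot: [-0.08, 2.182, -2.181]
force: [-0.9, 0.1, 0.0]
gripper_width: 0.0428
```

```bash
python3 - <<'E'
from knob import *
tool()
for n in("wrist","side"):
    im,d=bot.grab_frame(n); cv2.imwrite(f"pics/{n}2.png",im); np.save(f"{n}2.npy",d)
    m=orange(im); v,u=np.nonzero(m); P=pts(bot.get_calibration(n),d,m); print(n,len(P),np.percentile(P,[2,50,98],axis=0).round(4))
im=cv2.imread("pics/side2.png"); cv2.imwrite("pics/side2z.png",cv2.resize(im[170:290,260:400],None,fx=5,fy=5,interpolation=cv2.INTER_CUBIC))
E
```

```text
t 2.45 tcp [0.53   0.066  0.1053] h -85.64 y [ 0.002  0.001 -1.   ] q6 88.1 w 0.0428 F [-0.9  0.1  0. ]
wrist 3164 [[0.5159 0.0532 0.1257]
 [0.5364 0.0691 0.1365]
 [0.5443 0.0822 0.1378]]
side 70 [[0.5127 0.057  0.108 ]
 [0.5153 0.0806 0.1316]
 [0.5181 0.1105 0.1603]]
```

View pics/wrist2.png

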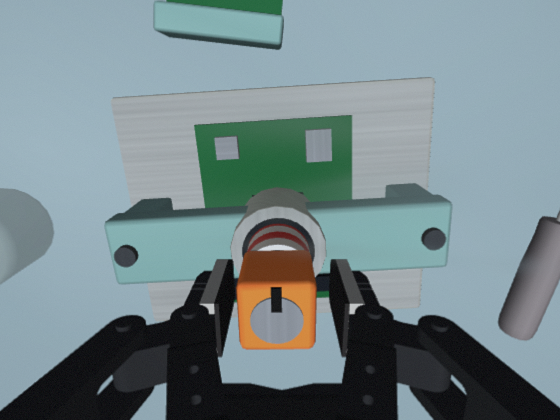

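View pics/side2z.png

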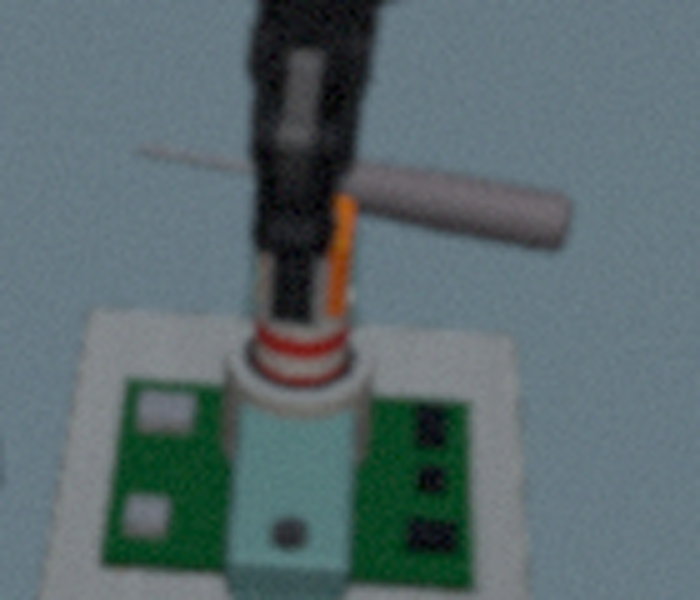

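The wrist view shows the head between the pads, about 1.7 mm off-centre towards +y (the left gap is smaller than the right). I'll centre the tool, cage the head and turn it backward.

Request:
apply_moves(translation=[[0, 0.0017, -0.001], [0, 0.0017, -0.001], [0, 0.0017, -0.001], [0, 0.0017, -0.001], [0, 0.0017, -0.001], [0, 0.0017, -0.001], [0, 0.0017, -0.001], [0, 0.0017, -0.001], [0, 0.0017, -0.001], [0, 0.0017, -0.001], [0, 0.0017, -0.001]], rot=[[0, 0, 0], [0, 0, 0], [0, 0, 6], [0, 0, 12], [0, 0, 18], [0, 0, 24], [0, 0, 30], [0, 0, 36], [0, 0, 40], [0, 0, 40], [0, 0, 40]], jaw=[0.61, 0.61, 0.61, 0.61, 0.61, 0.61, 0.61, 0.61, 0.61, 0.61, 0.61])

```text
clock: 3.47
tool_pos: [0.5295, 0.0684, 0.1045]
tcp_rot: [-0.717, 1.769, -1.766]
force: [-0.8, 1.4, 0.9]
gripper_width: 0.0337
```

```bash
cat > look.py <<'E'
from knob import *
import sys
def look(name):
    s=tool(); c=bot.get_calibration("wrist"); im,d=bot.grab_frame("wrist"); cv2.imwrite(f"pics/{name}.png",im)
    m=orange(im); P=pts(c,d,m); zt=np.percentile(P[:,2],90)
    T=P[P[:,2]>zt-0.003]; 
    # mark + disc: top-plane pixels; mark = dark px inside convex hull of the top pixels
    v,u=np.nonzero((m>0)&(d>0)); k=P[:,2]>zt-0.003
    hull=cv2.convexHull(np.c_[u,v][k].astype(np.int32)); hm=np.zeros(m.shape,np.uint8); cv2.fillConvexPoly(hm,hull,255)
    A=pts(c,d,hm); A=A[abs(A[:,2]-zt)<0.004]
    r=cv2.minAreaRect(A[:,:2].astype(np.float32)); ctr=np.array(r[0])
    dk=((im.max(2)<60)&(cv2.erode(hm,np.ones((5,5)))>0)).astype(np.uint8)*255; B=pts(c,d,dk)
    a=np.nan
    if len(B)>3:
        b=np.median(B[:,:2],0)-ctr; a=np.degrees(np.arctan2(b[1],b[0]))
    print("top z med",np.median(A[:,2]).round(4),"rect",np.round(r[0],4),np.round(r[1],4),"rect ang mod90",round(r[2]%90,2),"mark",len(B),round(a,1))
    return im
if __name__=="__main__": look(sys.argv[1])
E
python3 look.py w3
```

```text
t 3.47 tcp [0.5295 0.0684 0.1045] h -45.71 y [ 0.001  0.002 -1.   ] q6 48.4 w 0.0337 F [-0.8  1.4  0.9]
top z med 0.1376 rect [0.5298 0.0676] [0.0302 0.0301] rect ang mod90 38.17 mark 237 38.3
```

View pics/w3.png

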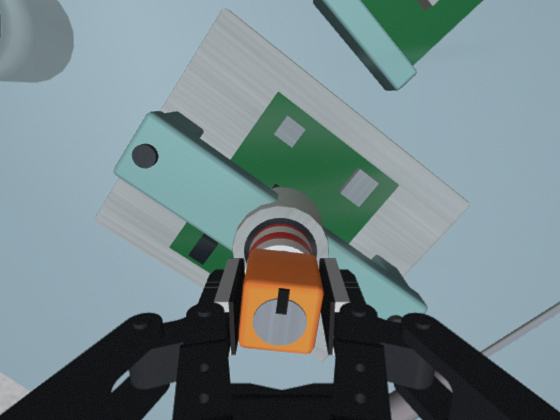

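The wrist view shows the head caged at about (280,300), with the mark at 38°. It has turned 34° backward and hasn't dropped yet. I'll carry on in small steps.

Request:
apply_moves(translation=[[0, -0.0006, 0], [0, -0.0006, 0], [0, -0.0006, 0], [0, -0.0006, 0]], rot=[[0, 0, 6], [0, 0, 12], [0, 0, 12], [0, 0, 12]], jaw=[0.61, 0.61, 0.61, 0.61])

```text
clock: 3.85
tool_pos: [0.5292, 0.0679, 0.1043]
tcp_rot: [-0.867, 1.632, -1.628]
force: [-0.9, 2.4, 1.8]
gripper_width: 0.0333
```

```bash
python3 look.py w4
```

```text
t 3.85 tcp [0.5292 0.0679 0.1043] h -33.92 y [-0.     0.003 -1.   ] q6 36.5 w 0.0333 F [-0.9  2.4  1.8]
top z med 0.1378 rect [0.5295 0.0677] [0.0305 0.03  ] rect ang mod90 49.57 mark 243 50.1
```

Request:
apply_moves(translation=[[0, 0, 0], [0, 0, 0], [0, 0, 0], [0, 0, 0]], rot=[[0, 0, 6], [0, 0, 12], [0, 0, 12], [0, 0, 12]], jaw=[0.61, 0.61, 0.61, 0.61])

```text
clock: 4.23
tool_pos: [0.529, 0.0675, 0.1042]
tcp_rot: [-1.001, 1.49, -1.486]
force: [-1.7, -0.0, 1.6]
gripper_width: 0.0331
```

```bash
python3 look.py w5
```

```text
t 4.23 tcp [0.529  0.0675 0.1042] h -22.15 y [-0.001  0.002 -1.   ] q6 24.7 w 0.0331 F [-1.7 -0.   1.6]
top z med 0.1382 rect [0.5294 0.0677] [0.0303 0.03  ] rect ang mod90 64.12 mark 239 65.0
```

Request:
apply_moves(translation=[[0.0004, 0.0002, 0], [0.0004, 0.0002, 0], [0.0004, 0.0002, 0], [0.0004, 0.0002, 0]], rot=[[0, 0, 6], [0, 0, 12], [0, 0, 12], [0, 0, 12]], jaw=[0.61, 0.61, 0.61, 0.61])

```text
clock: 4.62
tool_pos: [0.5291, 0.0674, 0.1041]
tcp_rot: [-1.119, 1.344, -1.34]
force: [-2.5, 0.0, 2.4]
gripper_width: 0.0337
```

```bash
python3 look.py w6
```

```text
t 4.62 tcp [0.5291 0.0674 0.1041] h -10.39 y [-0.002  0.001 -1.   ] q6 13.0 w 0.0337 F [-2.5  0.   2.4]
top z med 0.1384 rect [0.5294 0.0677] [0.0303 0.03  ] rect ang mod90 76.27 mark 248 76.7
```

Request:
apply_moves(translation=[[0.0004, 0.0002, 0], [0.0004, 0.0002, 0], [0.0004, 0.0002, 0], [0.0004, 0.0002, 0]], rot=[[0, 0, 6], [0, 0, 12], [0, 0, 12], [0, 0, 12]], jaw=[0.6, 0.6, 0.6, 0.6])

```text
clock: 5.0
tool_pos: [0.5294, 0.0672, 0.1041]
tcp_rot: [-1.222, 1.193, -1.191]
force: [-1.4, -0.4, 1.0]
gripper_width: 0.034
```

```bash
python3 look.py w7
```

```text
t 5.0 tcp [0.5294 0.0672 0.1041] h 1.37 y [-0.002 -0.    -1.   ] q6 1.3 w 0.034 F [-1.4 -0.4  1. ]
top z med 0.1387 rect [0.5292 0.0678] [0.0305 0.03  ] rect ang mod90 87.08 mark 248 87.9
```

Request:
apply_moves(translation=[[0, 0.0004, 0], [0, 0.0004, 0], [0, 0.0004, 0], [0, 0.0004, 0]], rot=[[0, 0, 6], [0, 0, 12], [0, 0, 12], [0, 0, 12]], jaw=[0.6, 0.6, 0.6, 0.6])

```text
clock: 5.38
tool_pos: [0.5299, 0.0671, 0.1041]
tcp_rot: [-1.311, 1.039, -1.039]
force: [-1.0, -1.1, 0.9]
gripper_width: 0.034
```

```bash
python3 look.py w8
```

```text
t 5.38 tcp [0.5299 0.0671 0.1041] h 13.13 y [-0.001 -0.001 -1.   ] q6 -10.3 w 0.034 F [-1.  -1.1  0.9]
top z med 0.1388 rect [0.529  0.0678] [0.0298 0.0303] rect ang mod90 11.94 mark 264 102.0
```

Request:
apply_moves(translation=[[-0.0007, 0.0007, 0], [-0.0007, 0.0007, 0], [-0.0007, 0.0007, 0], [-0.0007, 0.0007, 0]], rot=[[0, 0, 6], [0, 0, 12], [0, 0, 12], [0, 0, 12]], jaw=[0.6, 0.6, 0.6, 0.6])

```text
clock: 5.77
tool_pos: [0.5296, 0.0677, 0.1042]
tcp_rot: [-1.386, 0.883, -0.885]
force: [-0.9, 0.1, 0.4]
gripper_width: 0.0341
```

```bash
python3 look.py w9
```

```text
t 5.77 tcp [0.5296 0.0677 0.1042] h 24.87 y [-0.    -0.002 -1.   ] q6 -22.0 w 0.0341 F [-0.9  0.1  0.4]
top z med 0.1314 rect [0.5288 0.068 ] [0.0299 0.0305] rect ang mod90 20.95 mark 216 111.0
```

The head's top fell from 0.1388 to 0.1314 m, so it dropped by one thread with the mark at 111°. Next I'll open wide and re-index the hand a quarter turn further anticlockwise.

Request:
apply_moves(translation=[[0, 0, 0], [0, 0, 0], [0, 0, 0], [0, 0, 0], [0, 0, 0], [0, 0, -0.002], [0, 0, -0.004], [0, 0, -0.004], [0, 0, -0.004], [0, 0, -0.004], [0, 0, -0.004], [0, 0, -0.004]], rot=[[0, 0, -3], [0, 0, -3], [0, 0, -3], [0, 0, -3], [0, 0, -3], [0, 0, 4], [0, 0, 11], [0, 0, 18], [0, 0, 25], [0, 0, 32], [0, 0, 39], [0, 0, 46]], jaw=[0.5, 0.3, 0.1, 0, 0, 0, 0, 0, 0, 0, 0, 0])

```text
clock: 6.82
tool_pos: [0.5297, 0.0677, 0.1002]
tcp_rot: [-1.557, 0.256, -0.258]
force: [-0.4, -0.2, 0.3]
gripper_width: 0.0853
```

```bash
python3 look.py w10
```

```text
t 6.82 tcp [0.5297 0.0677 0.1002] h 71.25 y [ 0.001 -0.002 -1.   ] q6 -68.4 w 0.0853 F [-0.4 -0.2  0.3]
top z med 0.1315 rect [0.5284 0.0675] [0.0297 0.0293] rect ang mod90 21.12 mark 247 108.0
```

View pics/w10.png

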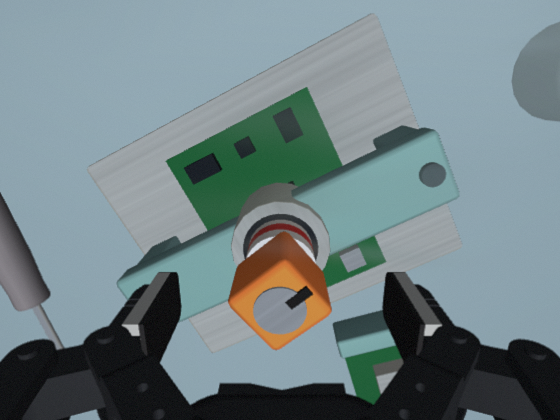

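The wrist view shows the head free at about (280,295). It's still at 111° and down after release, so the drop holds.

Request:
apply_moves(translation=[[-0.0005, 0, 0], [-0.0005, 0, 0], [-0.0005, 0, 0], [-0.0005, 0, 0], [-0.0005, 0, 0], [-0.0005, 0, 0], [-0.0005, 0, 0], [-0.0005, 0, 0], [-0.0005, 0, 0], [-0.0005, 0, 0], [-0.0005, 0, 0], [-0.0005, 0, 0]], rot=[[0, 0, 7], [0, 0, 14], [0, 0, 21], [0, 0, 28], [0, 0, 35], [0, 0, 40], [0, 0, 40], [0, 0, 40], [0, 0, 40], [0, 0, 40], [0, 0, 40], [0, 0, 40]], jaw=[0, 0, 0, 0, 0, 0, 0, 0.3, 0.5, 0.6, 0.6, 0.6])

```text
clock: 7.87
tool_pos: [0.5292, 0.0677, 0.1002]
tcp_rot: [-1.551, -0.296, 0.293]
force: [-0.9, 0.2, 0.6]
gripper_width: 0.0338
```

```bash
python3 look.py w11
```

```text
t 7.87 tcp [0.5292 0.0677 0.1002] h 111.5 y [ 0.002 -0.    -1.   ] q6 -108.7 w 0.0338 F [-0.9  0.2  0.6]
top z med 0.1314 rect [0.5285 0.0672] [0.0301 0.0299] rect ang mod90 20.12 mark 215 108.3
```

Request:
apply_moves(translation=[[0, 0, 0], [0, 0, 0], [0, 0, 0], [0, 0, -0.001], [0, 0, -0.001], [0, 0, -0.001], [0, 0, -0.001], [0, 0, -0.001], [0, 0, -0.0015], [0, 0, -0.0015], [0, 0, -0.0015], [0, 0, -0.0015]], rot=[[0, 0, -6], [0, 0, -12], [0, 0, -18], [0, 0, -24], [0, 0, -30], [0, 0, -36], [0, 0, -42], [0, 0, -48], [0, 0, -54], [0, 0, -60], [0, 0, -66], [0, 0, -72]], jaw=[0.6, 0.6, 0.6, 0.6, 0.6, 0.6, 0.6, 0.6, 0.6, 0.6, 0.6, 0.6])

```text
clock: 8.92
tool_pos: [0.5287, 0.0672, 0.0985]
tcp_rot: [-1.461, 0.692, -0.693]
force: [-1.3, -1.6, -0.5]
gripper_width: 0.0338
```

```bash
python3 look.py w12
```

```text
t 8.92 tcp [0.5287 0.0672 0.0985] h 39.2 y [-0.001 -0.003 -1.   ] q6 -36.3 w 0.0338 F [-1.3 -1.6 -0.5]
top z med 0.1298 rect [0.5286 0.0677] [0.03   0.0301] rect ang mod90 49.41 mark 228 46.9
```

Request:
apply_moves(translation=[[0, 0.0005, 0], [0, 0.0005, 0], [0, 0.0005, 0], [0, 0.0005, -0.001], [0, 0.0005, -0.001], [0, 0.0005, -0.001], [0, 0.0005, -0.001], [0, 0.0005, -0.001], [0, 0.0005, -0.0015], [0, 0.0005, -0.0015], [0, 0.0005, -0.0015], [0, 0.0005, -0.0015]], rot=[[0, 0, -6], [0, 0, -12], [0, 0, -18], [0, 0, -24], [0, 0, -30], [0, 0, -36], [0, 0, -42], [0, 0, -48], [0, 0, -54], [0, 0, -60], [0, 0, -66], [0, 0, -72]], jaw=[0.6, 0.6, 0.6, 0.6, 0.6, 0.6, 0.6, 0.6, 0.6, 0.6, 0.6, 0.6])

```text
clock: 9.97
tool_pos: [0.5279, 0.0678, 0.0969]
tcp_rot: [-0.881, 1.625, -1.622]
force: [-1.0, 0.1, -0.9]
gripper_width: 0.0342
```

```bash
python3 look.py w13
```

```text
t 9.97 tcp [0.5279 0.0678 0.0969] h -33.24 y [-0.004 -0.    -1.   ] q6 36.0 w 0.0342 F [-1.   0.1 -0.9]
top z med 0.1281 rect [0.5294 0.0677] [0.0303 0.03  ] rect ang mod90 68.0 mark 223 -25.5
```

Request:
apply_moves(translation=[[0.001, 0, 0], [0.001, 0, 0], [0.001, 0, 0], [0.001, 0, -0.001], [0.001, 0, -0.001], [0.001, 0, -0.001], [0.001, 0, -0.001], [0.001, 0, -0.001], [0.001, 0, -0.0015], [0.001, 0, -0.0015], [0.001, 0, -0.0015], [0.001, 0, -0.0015]], rot=[[0, 0, -6], [0, 0, -12], [0, 0, -18], [0, 0, -24], [0, 0, -30], [0, 0, -36], [0, 0, -42], [0, 0, -48], [0, 0, -54], [0, 0, -60], [0, 0, -66], [0, 0, -72]], jaw=[0.6, 0.6, 0.6, 0.6, 0.6, 0.6, 0.6, 0.6, 0.6, 0.6, 0.6, 0.6])

```text
clock: 11.02
tool_pos: [0.5289, 0.0678, 0.0954]
tcp_rot: [-0.282, -2.079, 2.072]
force: [0.3, -0.2, -0.4]
gripper_width: 0.0339
```

```bash
python3 look.py w14
```

```text
t 11.02 tcp [0.5289 0.0678 0.0954] h -105.56 y [-0.001  0.004 -1.   ] q6 108.0 w 0.0339 F [ 0.3 -0.2 -0.4]
top z med 0.1266 rect [0.5296 0.0671] [0.03   0.0302] rect ang mod90 85.14 mark 225 -97.4
```

It's turned 206° forward with the top at 0.1266 m, following the thread. I'll re-index again by about +190°.

Request:
apply_moves(translation=[[0, 0, 0], [0, 0, 0], [0, 0, 0], [0, 0, 0], [0, 0, 0], [0, 0, 0], [0, 0, 0], [0, 0, 0], [0, 0, 0], [0, 0, 0], [0, 0, 0], [0, 0, 0]], rot=[[0, 0, 5], [0, 0, 5], [0, 0, 5], [0, 0, 5], [0, 0, 10], [0, 0, 17], [0, 0, 24], [0, 0, 31], [0, 0, 38], [0, 0, 45], [0, 0, 52], [0, 0, 59]], jaw=[0.5, 0.3, 0.1, 0, 0, 0, 0, 0, 0, 0, 0, 0])

```text
clock: 12.07
tool_pos: [0.529, 0.0679, 0.0954]
tcp_rot: [-0.713, 1.78, -1.776]
force: [0.3, -1.0, -0.5]
gripper_width: 0.0853
```

Request:
apply_moves(translation=[[0, 0, 0], [0, 0, 0], [0, 0, 0], [0, 0, 0], [0, 0, 0], [0, 0, 0], [0, 0, 0], [0, 0, 0], [0, 0, 0], [0, 0, 0], [0, 0, 0], [0, 0, 0]], rot=[[0, 0, 7], [0, 0, 14], [0, 0, 21], [0, 0, 28], [0, 0, 35], [0, 0, 42], [0, 0, 49], [0, 0, 56], [0, 0, 63], [0, 0, 70], [0, 0, 77], [0, 0, 84]], jaw=[0, 0, 0, 0, 0, 0, 0, 0, 0, 0, 0, 0])

```text
clock: 13.07
tool_pos: [0.5291, 0.0679, 0.0954]
tcp_rot: [-1.455, 0.71, -0.711]
force: [-0.1, -0.3, 0.1]
gripper_width: 0.0852
```

```bash
python3 look.py w15
```

```text
t 13.07 tcp [0.5291 0.0679 0.0954] h 37.89 y [-0.001 -0.003 -1.   ] q6 -34.8 w 0.0852 F [-0.1 -0.3  0.1]
top z med 0.1269 rect [0.5287 0.0678] [0.03   0.0296] rect ang mod90 83.3 mark 165 -94.8
```

Request:
apply_moves(translation=[[0, 0, 0], [0, 0, 0], [0, 0, 0], [0, 0, 0], [0, 0, 0], [0, 0, 0], [0, 0, 0], [0, 0, 0], [0, 0, 0], [0, 0, 0], [0, 0, 0], [0, 0, 0]], rot=[[0, 0, 7], [0, 0, 14], [0, 0, 21], [0, 0, 28], [0, 0, 35], [0, 0, 42], [0, 0, 46], [0, 0, 46], [0, 0, 46], [0, 0, 46], [0, 0, 46], [0, 0, 46]], jaw=[0, 0, 0, 0, 0, 0, 0, 0.3, 0.5, 0.6, 0.6, 0.6])

```text
clock: 14.12
tool_pos: [0.5291, 0.0679, 0.0954]
tcp_rot: [-1.572, 0.079, -0.082]
force: [-0.8, 0.6, 0.4]
gripper_width: 0.0342
```

```bash
python3 look.py w16
```

```text
t 14.12 tcp [0.5291 0.0679 0.0954] h 84.12 y [ 0.002 -0.003 -1.   ] q6 -81.1 w 0.0342 F [-0.8  0.6  0.4]
top z med 0.1269 rect [0.5287 0.0674] [0.03   0.0304] rect ang mod90 83.06 mark 220 -95.3
```

Request:
apply_moves(translation=[[0, 0, 0], [0, 0, 0], [0, 0, 0], [0, 0, 0], [0, 0, 0], [0, 0, 0], [0, 0, -0.001], [0, 0, -0.001], [0, 0, -0.001], [0, 0, -0.001], [0, 0, -0.001], [0, 0, -0.001]], rot=[[0, 0, -6], [0, 0, -12], [0, 0, -18], [0, 0, -24], [0, 0, -30], [0, 0, -36], [0, 0, -42], [0, 0, -48], [0, 0, -54], [0, 0, -60], [0, 0, -66], [0, 0, -72]], jaw=[0.6, 0.6, 0.6, 0.6, 0.6, 0.6, 0.6, 0.6, 0.6, 0.6, 0.6, 0.6])

```text
clock: 15.17
tool_pos: [0.5283, 0.0674, 0.0942]
tcp_rot: [-1.305, 1.057, -1.056]
force: [0.1, -2.5, -0.3]
gripper_width: 0.0346
```

```bash
python3 look.py w17
```

```text
t 15.17 tcp [0.5283 0.0674 0.0942] h 11.81 y [-0.004 -0.004 -1.   ] q6 -8.8 w 0.0346 F [ 0.1 -2.5 -0.3]
top z med 0.1254 rect [0.5289 0.0679] [0.0301 0.0305] rect ang mod90 21.93 mark 208 -156.8
```

Request:
apply_moves(translation=[[0.0007, 0.0003, 0], [0.0007, 0.0003, 0], [0.0007, 0.0003, 0], [0.0007, 0.0003, 0], [0.0007, 0.0003, 0], [0.0007, 0.0003, 0], [0.0007, 0.0003, 0], [0.0007, 0.0003, 0], [0.0007, 0.0003, 0], [0.0007, 0.0003, 0], [0.0007, 0.0003, 0], [0.0007, 0.0003, 0]], rot=[[0, 0, -6], [0, 0, -12], [0, 0, -18], [0, 0, -24], [0, 0, -30], [0, 0, -36], [0, 0, -42], [0, 0, -48], [0, 0, -54], [0, 0, -60], [0, 0, -66], [0, 0, -72]], jaw=[0.6, 0.6, 0.6, 0.6, 0.6, 0.6, 0.6, 0.6, 0.6, 0.6, 0.6, 0.6])

```text
clock: 16.22
tool_pos: [0.5283, 0.068, 0.0938]
tcp_rot: [-0.512, 1.94, -1.932]
force: [-0.9, 0.6, -0.3]
gripper_width: 0.0339
```

```bash
python3 look.py w18
```

```text
t 16.22 tcp [0.5283 0.068  0.0938] h -60.65 y [-0.006  0.003 -1.   ] q6 63.2 w 0.0339 F [-0.9  0.6 -0.3]
top z med 0.1239 rect [0.5294 0.0674] [0.0309 0.0301] rect ang mod90 39.3 mark 200 131.2
```

Request:
apply_moves(translation=[[0.0007, -0.0003, 0], [0.0007, -0.0003, 0], [0.0007, -0.0003, 0], [0.0007, -0.0003, 0], [0.0007, -0.0003, 0], [0.0007, -0.0003, 0]], rot=[[0, 0, -6], [0, 0, -12], [0, 0, -17], [0, 0, -19], [0, 0, -19], [0, 0, -19]], jaw=[0.6, 0.6, 0.6, 0.6, 0.6, 0.6])

```text
clock: 16.77
tool_pos: [0.5291, 0.0679, 0.0939]
tcp_rot: [-0.196, 2.134, -2.124]
force: [-0.7, 1.4, -0.3]
gripper_width: 0.0342
```

```bash
python3 look.py w19
```

```text
t 16.77 tcp [0.5291 0.0679 0.0939] h -79.72 y [-0.004  0.004 -1.   ] q6 82.1 w 0.0342 F [-0.7  1.4 -0.3]
top z med 0.1234 rect [0.5294 0.0673] [0.0307 0.0299] rect ang mod90 19.23 mark 201 109.5
```

The mark is at 109.5° after about 361.5° forward, and the top is 8.0 mm below its height at the drop. I'll square the hand to the head and clamp it.

Request:
apply_moves(translation=[[0, -0.0002, 0], [0, -0.0002, 0], [0, -0.0002, 0], [0, -0.0002, 0], [0, -0.0002, 0], [0, -0.0002, 0], [0, -0.0002, 0], [0, -0.0002, 0], [0, -0.0002, 0], [0, -0.0002, 0], [0, -0.0002, 0], [0, -0.0002, 0]], rot=[[0, 0, 4], [0, 0, 8], [0, 0, 9.5], [0, 0, 9.5], [0, 0, 9.5], [0, 0, 9.5], [0, 0, 9.5], [0, 0, 9.5], [0, 0, 9.5], [0, 0, 9.5], [0, 0, 9.5], [0, 0, 9.5]], jaw=[0.55, 0.5, 0.5, 0.55, 0.6, 0.63, 0.66, 0.7, 0.75, 0.75, 0.75, 0.75], newtons=30)

```text
clock: 17.82
tool_pos: [0.5292, 0.0678, 0.094]
tcp_rot: [-0.358, 2.04, -2.031]
force: [-0.4, 1.7, 1.6]
gripper_width: 0.0297
```

```bash
python3 look.py w20; python3 - <<'E'
from h import *
for n in("side","top"):
    im,d=bot.grab_frame(n); cv2.imwrite(f"pics/{n}20.png",im)
print(bot.read_state()["joint_efforts"])
E
```

```text
t 17.82 tcp [0.5292 0.0678 0.094 ] h -70.25 y [-0.005  0.004 -1.   ] q6 72.7 w 0.0297 F [-0.4  1.7  1.6]
top z med 0.1231 rect [0.5298 0.067 ] [0.0302 0.0295] rect ang mod90 20.09 mark 201 111.7
[-9.37249493e-01 -4.38670528e+01 -1.85025662e+01 -4.35830886e-01
 -8.42729397e-02 -8.32148362e-03]
```

View pics/w20.png

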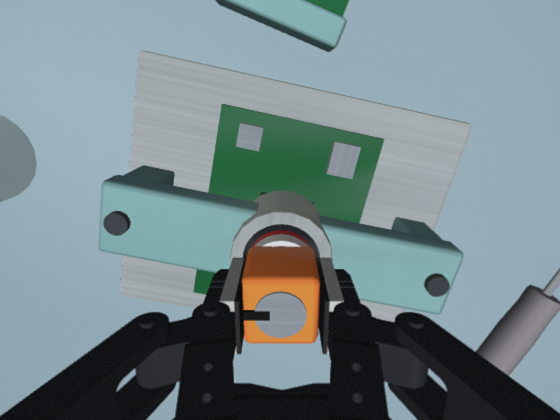

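View pics/side20.png

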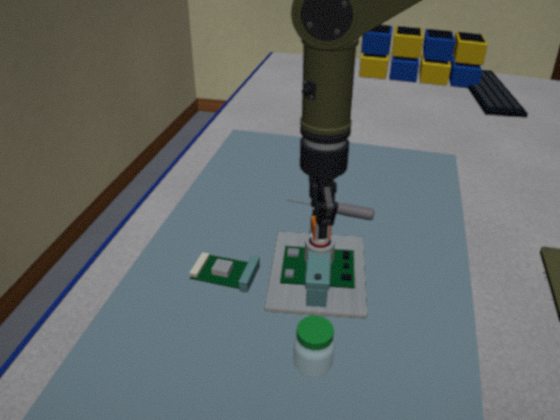

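The wrist view shows both pads closed on the head at about (280,300), opening 29.7 mm, and the jar, driver and module look unmoved in the side view. I'll hold briefly, check it's still and hand in.

Request:
apply_moves(translation=[[0, 0, 0], [0, 0, 0], [0, 0, 0], [0, 0, 0], [0, 0, 0], [0, 0, 0]], rot=[[0, 0, 0], [0, 0, 0], [0, 0, 0], [0, 0, 0], [0, 0, 0], [0, 0, 0]], jaw=[0.75, 0.75, 0.75, 0.75, 0.75, 0.75])

```text
clock: 18.47
tool_pos: [0.5292, 0.0678, 0.094]
tcp_rot: [-0.358, 2.041, -2.031]
force: [-0.7, 2.4, 2.3]
gripper_width: 0.0295
```

```bash
python3 look.py w21 && python3 - <<'E'
from h import *
a=cv2.imread("pics/side0.png");b=cv2.imread("pics/side20.png")
for n,(x0,x1,y0,y1) in dict(jar=(285,345,315,375),driver=(345,378,200,222),module=(188,262,250,292)).items():
    print(n,cv2.absdiff(a,b)[y0:y1,x0:x1].mean().round(1),cv2.absdiff(a,b)[y0:y1,x0:x1].max())
bot.hand_in(); print("handed in")
E
```

```text
t 18.47 tcp [0.5292 0.0678 0.094 ] h -70.25 y [-0.005  0.004 -1.   ] q6 72.7 w 0.0295 F [-0.7  2.4  2.3]
top z med 0.1231 rect [0.5299 0.0671] [0.0301 0.0295] rect ang mod90 19.36 mark 201 112.6
jar 7.5 26
driver 7.1 18
module 7.2 22
the job is handed in; nothing more can be done
handed in
```

The screw is started on its thread and turned one full turn forward, and I handed the job in at 18.5 s with the head held in a closed grip.

- **Backward:** I caged the head with about 4 mm of play and turned it anticlockwise. It dropped about 106° (1.86 rad) or slightly less from the start, with its top falling from 0.1388 to 0.1314 m. After I opened the grip it stayed down.
- **Forward:** I turned it clockwise about 361°, taking a fresh grip partway. The head sank another 8.0 to 8.3 mm, against 8 mm expected for one turn.
- **Final grip:** I squared the hand to the head and clamped at 30 N, with the fingers 29.5 mm apart. Over the last half second, neither the tool nor the head's measured height changed.
- **Bystanders:** The jar, screwdriver and module look the same in the side pictures from before and after. Across each of them the pictures differ evenly by only about 7 grey levels, which looks like noise and lighting.

**Disagreements and limits:**
- At the end the black mark read 112 to 113° while the head's outline gave 109 to 110°, so the final angle is good to about 3°.
- The head's measured height read up to about 0.8 mm high, so I relied on height changes rather than absolute height.
- I turned in 12° steps, so I only know the exact drop point to within about 9°.

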